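# Eject the test cartridge and hold its code up to the scanner

## Robot

A 7-joint arm with a two-finger parallel gripper is mounted at the origin on a cart in front of the work surface, level with it; the furniture and walls round the work are solid. World frame = base frame: x ahead of the robot, y to its left, z up, the work surface at z = 0. Lengths are in m, angles in rad, forces in N, time in s.
With the tool pointing down it reaches from about 0.4 to 0.875 m from the base axis. Payload 19.3 kg.
Tool frame: the origin (TCP) lies at the very end of the fingers, on their centre line; the grasp point (between the pads) lies 19 mm behind it; z points along the fingers, y is the line along which they close (so a half turn about z gives the same grasp; the last joint's range is limited). The gripper opens to 85 mm and grips with 20 to 120 N. Pads are 22 mm wide; open, the fingers measure 114 mm over their backs; the gripper's body (76 mm by 85 mm) begins 54 mm behind the grasp point. The pads swing forward as they close: fully open they stand 13 mm farther back than shut.
Start: joints at [1.249, 0.521, -0.036, 1.599, 0.021, 1.021, -0.113], TCP at [0.156, -0.605, 0.231] pointing down, gripper open.
Joint ranges: [-2.91, 2.91], [-0.3, 2.13], [-1.5, 1.42], [0.17, 2.43], [-1.26, 4.41], [0.16, 1.93], [-2.52, 2.52]. Speed limits (rad/s): [1.89, 1.89, 2.39, 2.39, 3.01, 3.01, 3.01].

## Interface

Orientations are given as [roll, pitch, yaw] about the fixed x, y, z axes, in that order (R = Rz(yaw) Ry(pitch) Rx(roll)).
In Python, from workcell import bot gives the robot as it stands.
- The arm moves only by the tool carry_out, never from a script. Its argument "rows" is a list that holds one entry, the list of rows, each a list of 4 numbers: the shift along the tool's x, y, z in m, then the turn about the tool's z in degrees. In form: [[[x, y, z, twist], ...]]. A call has 1 to 12 rows; each row is the pose to reach, as a shift and turn from the pose commanded when the call began, along the tool's axes at that moment; what a row does not reach only later rows make up. A row lasts 1/12 s, in which the tool goes at most 41.7 mm and 7.16 degrees, less where a joint would pass 70% of its speed; a pose out of reach is approached as far as the arm can. A call with a gripper value outside its range is refused whole. "grip" is the finger opening in m, from 0 to 0.0854, set as the call begins (left out, the last holds). The fingers move at their own pace and stop on an object; "grip_force" is the grip in N (left out, the last holds). Time passes only in rows, so rows that repeat a pose let the fingers close. It gives the time, the measured TCP pose, the force, the opening and the grip force at its end, in the units of the state.
- bot.observe(): the state, without advancing time (a new reading comes with each control period).
- bot.grab_frame(name): name is "scene" or "top" or "wrist"; returns a dict with "pixels" (400x640x3 uint8, red, green, blue), "K" (3x3 intrinsics, pixels), "pose" (4x4, takes a point from camera to world coordinates). Camera axes: x right, y down, z forward; pixel columns grow to the right and rows downward; lengths in m; the calibration is good to about 2 mm. A picture is of the moment at which its call begins. There is no depth.
- bot.job_done(): hands the job in; it is judged then, once.
Trained networks look in a picture, given as the dict that the camera call returned (one of the last four; its "shot" number tells which), for a name from the list of things; names that differ only in an ending like _2 or _b are one class to them, and where a whole thing is asked for, a point or a joint stands for the part that bears it (a point fixed in the world has none). Each returns a list of dicts, best first, with "conf" (0 to 1); they miss things now and then, are a little off and sometimes report something else, mostly with a low value. They report only what shows in the picture. A call takes as long as a camera call. They do not tell look-alikes from the thing itself.
- bot.look_for(picture, label): "position" ([column, row] in pixels, amid what is visible of it).
- bot.regions_of(picture, label): "region" (400x640 bool, what is visible of it) and "position" ([column, row] in pixels, amid what is visible of it).
- bot.spot_point(picture, label): "position" ([column, row] in pixels: a listed point, or the origin of a listed thing).
The state is a dict: "clock": time; "qpos": joint angles; "qd": joint speeds; "joint_efforts": joint torques, N m; "position": TCP position; "tool_rot": TCP orientation; "force": force on the tool from outside, world axes, zero at the start; "moment": the same for the moment, N m; "grip_width": finger opening in m; "finger_force": force on a finger pad.
Only numpy, scipy, OpenCV 4.12 (cv2) and the standard library are available. Lean on these libraries where they do the work, as an engineer would, in place of code of your own. Each camera call takes 0.05 s, during which the arm holds its last target. There are 200 camera calls.

## Task

The test in the cartridge reader has finished: press the spring ejector slide on top of the reader right down so that the cartridge pops up, let the slide spring back, and draw the cartridge out. Then hold the cartridge up in front of the barcode scanner, about 10 cm from the scanner's window and centred in its line of sight, with the square code turned squarely towards the window, and finish there, holding it still in the air. Leave the scanner, the carton, the spare cartridge and the red pen as they are.

Things in the scene. Friction and masses are not known exactly. Their poses are not given: they have to be found in the camera images.
- reader: Cartridge reader: white housing 150 (x) x 66 (y) x 86 mm high, fixed. Origin: centre of its underside; x runs from its front (dark display panel) to its back, z up. On top: the ejector slide, 52 mm in front of the middle, and the cartridge slot, 30 mm behind it, 33 mm long along x. A leaf spring in the slot keeps a raised cartridge from sinking back (1 to 3 N to draw it out).
- cartridge: White plastic test cartridge, 30 (x) x 8 (y) x 80 mm (z), 30 g. Origin: centre of its lower end. It stands upright in the slot, axes parallel to the reader's, upper end level with the reader's top; ejected, it stays 26 mm proud. Square code near the lower end of its +y face (reader's +y side), result window above it. Hold the ribbed upper 20 mm across the 30 or the 8 mm.
- code (a point): Middle of the square code (18 mm wide) on the cartridge's +y face, 22.5 mm above its lower end, 4.2 mm from the middle of the thickness. This point's z axis points straight out of the face.
- code_out (a point): The point 80 mm straight out from the middle of the code (0, 84.2, 22.5 mm in the cartridge's frame).
- eject_slide (a joint): Travel of the ejector slide in m: 0 up (at rest), 0.017 fully down. A spring returns it when let go. Pressing it moves a lifter that raises the cartridge 1.6 times as far. Takes about 2 N at first and 6 to 9 N fully down, where it meets a firm stop.
- slide_top (a point): Middle of the ejector slide's top, a black ribbed pad 27 x 27 mm that stands 24 mm above the reader's top at rest (110 mm above the table); moves down with the slide.
- scanner_stand: Black hand scanner in the cup of a gooseneck stand with a round base 124 mm across, about 275 mm high. Origin: under the base, at the table. It stands firmly, but the scanner's cup tilts if it is knocked.
- scanner_window (a point): Middle of the scanner's window (65 mm wide, 38 mm high) at the end of its head, about 0.2 m above the table. Its z axis points out of the window along the line of sight: towards the robot's side and 30 to 37 degrees below level. Its y axis is level.
- strip_box: White carton with a coloured band, 120 x 60 x 66 mm high, lying beside the reader. Origin: centre of its underside. Leave it.
- spare_cartridge: A second, unused cartridge of the same shape lying flat on the table beside the reader, code side up. Origin: middle of its lower end. Leave it.
- pen_red: Red ball-point pen lying on the table, 137 mm long. Origin: under its middle. Leave it.
Things that resemble listed ones, but are neither listed nor needed, are in the scene too. Leave any pink look-alike of the reader alone.

How it is judged:
By the outcome, as a careful person would: the job done as asked, in the order asked, and still so for the second after the job is handed in, while the arm keeps its last pose, push and grip.
It also fails if it takes over 48 s, if anything falls off the work surface, if the arm or the gripper's body presses on something with over 40 N, if the wrist force passes 120 N, or if a joint passes its speed limit or range.

## Working session

There is one attempt and no reset: what is moved stays moved. The work goes in short steps, Python scripts to look and compute and a tool call to move; the robot and the scene stay as the last step left them, time stands still between calls to the robot, and variables do not carry over. Pictures are saved under pics/ and viewed, at most 11 in all, crops included, and the job is handed in when it is done.

Besides the shell and the picture viewer there is one more tool, called after "Emit:" as name(argument=value, ...) on one line, values as JSON. carry_out: Moves the arm, as the interface text tells. Its arguments: {"type":"object","properties":{"rows":{"type":"array","items":{"type":"array","items":{"type":"array","items":{"type":"number"}}}},"grip":{"type":"number"},"grip_force":{"type":"number"}},"required":["rows"]}

```bash
mkdir -p pics; ls; cat > h.py <<'E'
import numpy as np, cv2
from workcell import bot
def save(f,n): cv2.imwrite('pics/'+n,f['pixels'][:,:,::-1])
def ray(f,uv):
    d=np.linalg.inv(f['K'])@[uv[0],uv[1],1]; T=f['pose']; d=T[:3,:3]@d
    return T[:3,3],d/np.linalg.norm(d)
def onz(f,uv,z):
    o,d=ray(f,uv); return o+d*(z-o[2])/d[2]
def proj(f,p):
    T=f['pose']; c=T[:3,:3].T@(np.array(p)-T[:3,3]); q=f['K']@c; return q[:2]/q[2]
def tri(l):
    A=np.zeros((3,3));b=np.zeros(3);
    for f,uv in l:
        o,d=ray(f,uv);P=np.eye(3)-np.outer(d,d);A+=P;b+=P@o
    x=np.linalg.solve(A,b); return x,[np.round(proj(f,x)-uv,1) for f,uv in l]
E
python3 - <<'E'
from h import *
print(bot.observe())
a=bot.grab_frame('scene');b=bot.grab_frame('top')
save(a,'s0.png');save(b,'t0.png')
np.set_printoptions(precision=3,suppress=True)
for f in (a,b):
    print(f['pose'],f['K'][0])
    for n in ['reader','cartridge','slide_top','scanner_stand','scanner_window','strip_box','spare_cartridge','pen_red']:
        print(n,[(np.round(r['position']),round(r['conf'],2)) for r in bot.spot_point(f,n)[:4]],[(np.round(r['position']),round(r['conf'],2)) for r in bot.look_for(f,n)[:4]])
E
```

```text
pics
{'clock': 0.0, 'qpos': array([ 1.2488126 ,  0.52202723, -0.03638129,  1.60002756,  0.0211844 ,
        1.02109065, -0.11280316]), 'qd': array([ 1.38373540e-03,  5.12715587e-05,  8.06778479e-04,  5.29656284e-04,
        2.07771185e-04, -4.90131730e-04,  3.28163114e-04]), 'joint_efforts': array([ 4.15659806e-04, -9.27114558e+01,  1.98007978e+00, -3.69930482e+01,
        1.77536200e-02,  8.29408527e-03,  9.61600591e-06]), 'position': array([ 0.15561774, -0.60495388,  0.23070988]), 'tool_rot': array([-3.14042451e+00,  4.38623617e-05,  2.51809535e-01]), 'force': array([-0.74806118,  0.20414786, -0.0657501 ]), 'moment': array([-0.00370849,  0.00485889,  0.03430362]), 'finger_force': 0.0, 'grip_width': 0.0852526573478658}
[[-0.695 -0.413  0.588 -0.304]
 [-0.719  0.413 -0.559  0.712]
 [-0.012 -0.811 -0.584  1.016]
 [ 0.     0.     0.     1.   ]] [506.018   0.    320.394]
reader [(array([422., 245.]), 0.64)] [(array([422., 232.]), 0.74), (array([354., 229.]), 0.65), (array([323., 248.]), 0.48)]
cartridge [] []
slide_top [(array([366., 223.]), 0.61), (array([441., 225.]), 0.51)] [(array([
[... 751 characters left out ...]
[383., 292.]), 0.88), (array([338., 234.]), 0.59)]
cartridge [(array([337., 219.]), 0.58)] []
slide_top [(array([336., 247.]), 0.53), (array([383., 315.]), 0.43), (array([338., 218.]), 0.18)] [(array([333., 251.]), 0.59), (array([379., 314.]), 0.53)]
scanner_stand [(array([276., 136.]), 0.68)] [(array([276., 131.]), 0.66), (array([335., 250.]), 0.28)]
scanner_window [(array([336., 223.]), 0.73), (array([268., 157.]), 0.68)] [(array([273., 134.]), 0.77)]
strip_box [(array([298., 226.]), 0.75)] [(array([299., 224.]), 0.93)]
spare_cartridge [(array([379., 244.]), 0.59)] [(array([390., 239.]), 0.76), (array([234., 258.]), 0.23)]
pen_red [(array([231., 259.]), 0.54)] [(array([230., 258.]), 0.57)]
```

```bash
python3 - <<'E'
import cv2,numpy as np
a=cv2.imread('pics/s0.png')[120:340,200:490];b=cv2.imread('pics/t0.png')[90:340,200:450]
cv2.imwrite('pics/s1.png',cv2.resize(a,None,fx=2.7,fy=2.7,interpolation=2));cv2.imwrite('pics/t1.png',cv2.resize(b,None,fx=2.4,fy=2.4,interpolation=2))
E
```

```text
(no output)
```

View pics/s1.png

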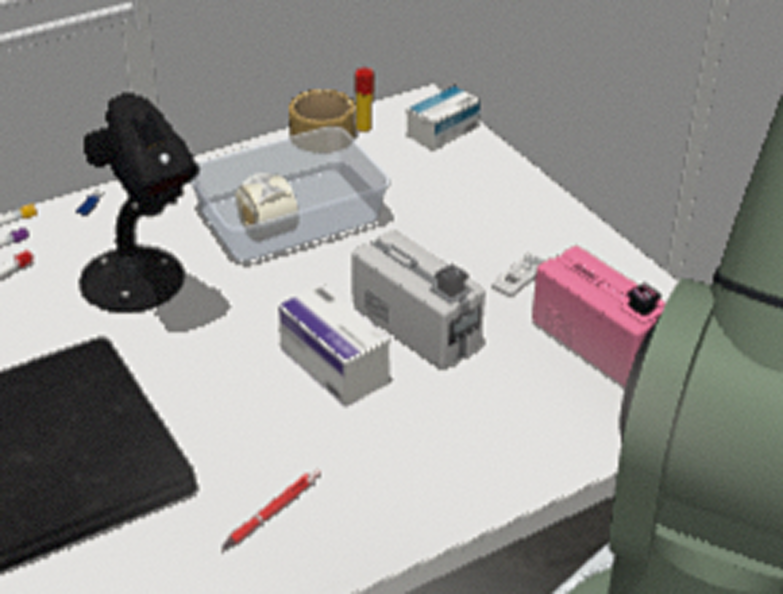

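View pics/t1.png

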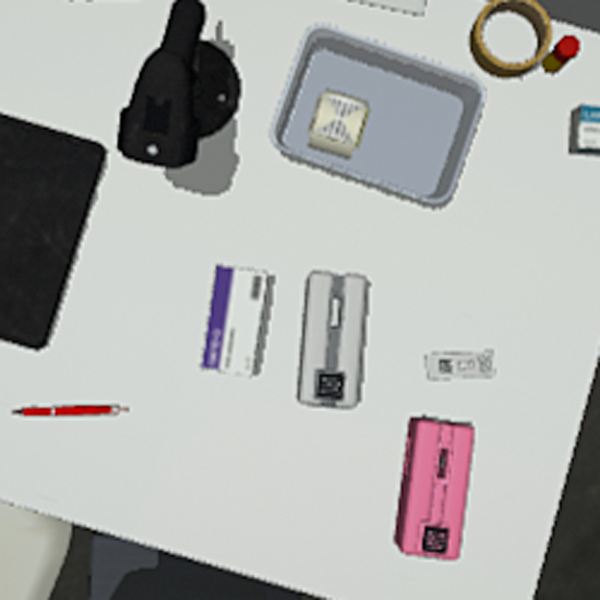

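White reader (top, about (339,231)) and pink look-alike (about (382,292)). The reader is described as white, so the white one is meant: slide at (338,250), slot at (340,221). The spare lies at (391,241), the box at (299,224), the scanner nose at (265,152).

```bash
python3 - <<'E'
from h import *
np.set_printoptions(precision=3,suppress=True)
a=bot.grab_frame('scene');b=bot.grab_frame('top')
print('slide',onz(b,(337.5,249.6),.11),'slot',onz(b,(339.6,221),.086))
for s in [(308,271),(368,275),(360,407),(298,403)]: print(onz(b,(200+s[0]/2.4,90+s[1]/2.4),.086))
print('win',onz(b,(266,157),.2),tri([(a,(265,190)),(b,(268,157))]))
print('nose/back',onz(b,(265,150),.24),onz(b,(279,95),.27))
w=bot.grab_frame('wrist');print(w['pose'],w['K'][0])
p=bot.observe();s=onz(b,(337.5,249.6),.11)-p['position'];y=p['tool_rot'][2]
print('shift tool',s[0]*np.cos(y)+s[1]*np.sin(y), s[0]*np.sin(y)-s[1]*np.cos(y))
E
```

```text
slide [ 0.441 -0.174  0.11 ] slot [ 0.518 -0.179  0.086]
[ 0.566 -0.147  0.086]
[ 0.563 -0.215  0.086]
[ 0.415 -0.209  0.086]
[ 0.418 -0.14   0.086]
win [0.667 0.015 0.2  ] (array([0.667, 0.01 , 0.194]), [array([-0.5, -0.1]), array([0.4, 0.4])])
nose/back [0.677 0.015 0.24 ] [ 0.805 -0.016  0.27 ]
[[ 0.249 -0.92  -0.302  0.233]
 [-0.969 -0.237 -0.076 -0.585]
 [-0.001  0.311 -0.95   0.373]
 [ 0.     0.     0.     1.   ]] [279.526   0.    324.208]
shift tool 0.38415025480753817 -0.34701150716392287
```

Emit:
carry_out(rows=[[[0.385, -0.347, 0.03, -73], [0.385, -0.347, 0.03, -73], [0.385, -0.347, 0.03, -73], [0.385, -0.347, 0.03, -73], [0.385, -0.347, 0.03, -73], [0.385, -0.347, 0.03, -73], [0.385, -0.347, 0.03, -73], [0.385, -0.347, 0.03, -73], [0.385, -0.347, 0.03, -73], [0.385, -0.347, 0.03, -73], [0.385, -0.347, 0.03, -73], [0.385, -0.347, 0.03, -73]]], grip=0.0)

```text
clock: 2.85
position: [0.4323, -0.1876, 0.2026]
tool_rot: [3.141, 0.0, 1.528]
force: [0.7, -1.5, 0.8]
grip_width: 0.0003
finger_force: 0.0
```

```bash
python3 - <<'E'
from h import *
np.set_printoptions(precision=3,suppress=True)
w=bot.grab_frame('wrist');save(w,'w1.png')
for n in ['slide_top','cartridge','reader']:
    for r in bot.spot_point(w,n)[:3]: print(n,np.round(r['position']),round(r['conf'],2),onz(w,r['position'],{'slide_top':.11,'cartridge':.006,'reader':0}[n]))
o=bot.observe();print(o['position'],o['tool_rot'],w['pose'])
E
```

```text
slide_top [330. 193.] 0.91 [ 0.438 -0.176  0.11 ]
slide_top [392. 170.] 0.17 [ 0.491 -0.157  0.11 ]
cartridge [395. 168.] 0.76 [ 0.519 -0.176  0.006]
reader [373. 168.] 0.95 [ 0.493 -0.177  0.   ]
reader [252. 262.] 0.72 [ 0.327 -0.302  0.   ]
[ 0.432 -0.188  0.202] [-3.142 -0.     1.528] [[ 0.999 -0.041 -0.014  0.436]
 [-0.043 -0.95  -0.309 -0.108]
 [-0.001  0.309 -0.951  0.345]
 [ 0.     0.     0.     1.   ]]
```

View pics/w1.png

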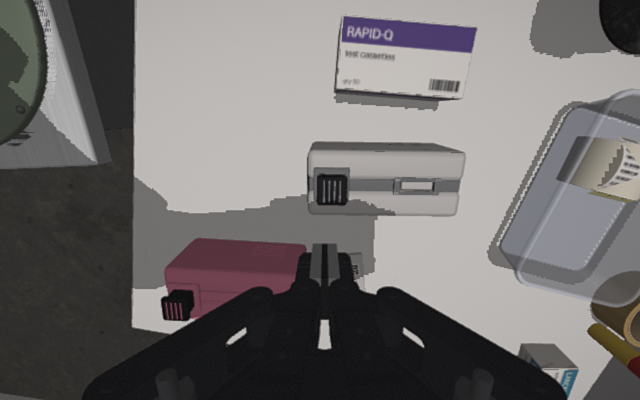

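The wrist view shows the slide at (332,190) and the cartridge slot at (417,186) on the white reader; the pink reader lies lower left. Going down onto the slide now.

Emit:
carry_out(rows=[[[0.013, 0.007, 0.03, 0], [0.013, 0.007, 0.06, 0], [0.013, 0.007, 0.08, 0], [0.013, 0.007, 0.09, 0], [0.013, 0.007, 0.095, 0], [0.013, 0.007, 0.099, 0], [0.013, 0.007, 0.102, 0], [0.013, 0.007, 0.105, 0], [0.013, 0.007, 0.107, 0], [0.013, 0.007, 0.108, 0], [0.013, 0.007, 0.109, 0], [0.013, 0.007, 0.109, 0]]])

```text
clock: 4.05
position: [0.439, -0.1774, 0.0944]
tool_rot: [3.141, 0.001, 1.525]
force: [-4.0, 0.8, 3.2]
grip_width: -0.0
finger_force: 2.1
```

```bash
python3 - <<'E'
from h import *
np.set_printoptions(precision=4,suppress=True)
o=bot.observe();print(o['position'],o['force'])
w=bot.grab_frame('wrist');save(w,'w2.png')
E
```

```text
[ 0.439  -0.1774  0.0944] [-3.9831  0.7981  3.1921]
```

Emit:
carry_out(rows=[[[0.002, 0, 0.001, 0], [0.002, 0, 0.002, 0], [0.002, 0, 0.003, 0], [0.002, 0, 0.004, 0], [0.002, 0, 0.004, 0], [0.002, 0, 0.004, 0]]])

```text
clock: 4.6
position: [0.4401, -0.1758, 0.0924]
tool_rot: [3.139, 0.003, 1.525]
force: [-15.0, 1.7, 60.4]
grip_width: 0.0
finger_force: 30.0
```

```bash
python3 - <<'E'
from h import *
np.set_printoptions(precision=4,suppress=True)
o=bot.observe();print(o['position'],o['force'])
w=bot.grab_frame('wrist');save(w,'w3.png')
E
```

```text
[ 0.4401 -0.1758  0.0924] [-15.0161   1.719   60.4219]
```

View pics/w3.png

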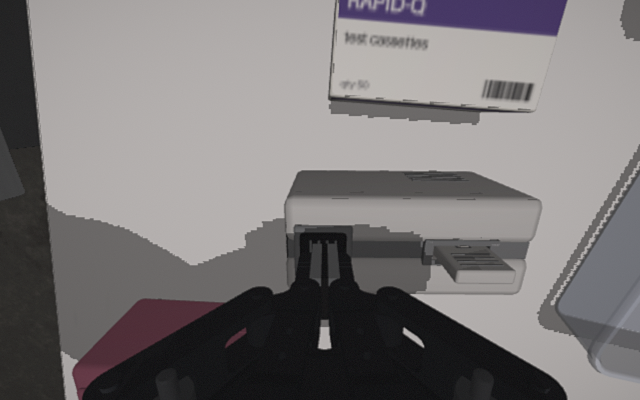

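The slide is at its stop (60 N, backing off) and the cartridge has popped up, with its top at about (480,268).

Emit:
carry_out(rows=[[[0, 0, -0.006, 0], [0, 0, -0.015, 0], [0, 0, -0.03, 0], [-0.02, 0.04, -0.07, 0], [-0.02, 0.083, -0.095, 0], [-0.02, 0.083, -0.095, 0], [-0.02, 0.083, -0.095, 0]]], grip=0.055)

```text
clock: 5.23
position: [0.5261, -0.1992, 0.1884]
tool_rot: [3.134, 0.001, 1.525]
force: [0.5, 1.0, -0.4]
grip_width: 0.0552
finger_force: 0.0
```

```bash
python3 - <<'E'
from h import *
np.set_printoptions(precision=4,suppress=True)
o=bot.observe();print(o['position'],o['force'],o['tool_rot'])
w=bot.grab_frame('wrist');save(w,'w4.png')
for n in ['slide_top','cartridge','reader']:
    for r in bot.spot_point(w,n)[:2]: print(n,np.round(r['position']),round(r['conf'],2),onz(w,r['position'],{'slide_top':.11,'cartridge':.032,'reader':0}[n]))
for r in bot.regions_of(w,'cartridge')[:2]: print(cv2.boundingRect(r['region'].astype(np.uint8)),r['conf'],onz(w,r['position'],.112))
E
```

```text
[ 0.5261 -0.1992  0.1884] [ 0.4512  0.9506 -0.3538] [3.1342 0.0008 1.5253]
slide_top [218. 187.] 0.91 [ 0.4412 -0.1734  0.11  ]
slide_top [ 63. 316.] 0.79 [ 0.2739 -0.2925  0.11  ]
reader [289. 166.] 0.78 [ 0.4867 -0.1785  0.    ]
reader [178. 260.] 0.74 [ 0.328  -0.2976  0.    ]
(298, 177, 38, 18) 0.93 [ 0.5192 -0.1735  0.112 ]
```

View pics/w4.png

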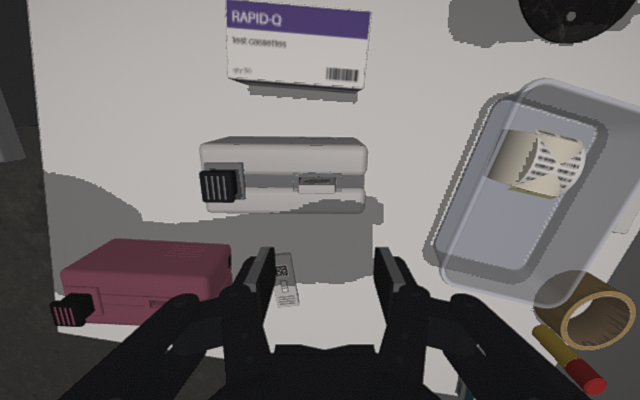

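The slide is back up at (218,187) and the ejected cartridge shows at (317,188). Going down to grip it across the 30 mm.

Emit:
carry_out(rows=[[[0.022, -0.007, 0.0, 0], [0.022, -0.007, 0.03, 0], [0.022, -0.007, 0.06, 0], [0.022, -0.007, 0.085, 0], [0.022, -0.007, 0.095, 0], [0.022, -0.007, 0.1, 0], [0.022, -0.007, 0.1, 0], [0.022, -0.007, 0.1, 0]]])

```text
clock: 6.15
position: [0.5156, -0.1762, 0.0854]
tool_rot: [3.141, 0.0, 1.526]
force: [0.3, -0.4, 0.5]
grip_width: 0.0551
finger_force: 0.0
```

```bash
python3 - <<'E'
from h import *
np.set_printoptions(precision=4,suppress=True)
o=bot.observe();print(o['position'],o['force'],o['tool_rot'])
w=bot.grab_frame('wrist');save(w,'w5.png')
E
```

```text
[ 0.5156 -0.1762  0.0854] [ 0.2728 -0.4052  0.4797] [3.1407 0.0002 1.5257]
```

View pics/w5.png

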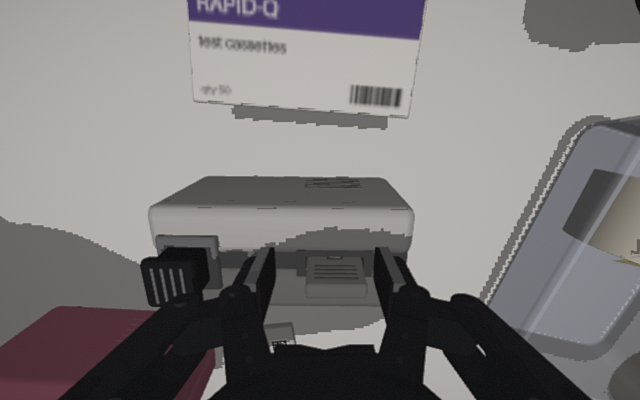

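Cartridge at (336,270) is centred between the fingers within about 5 mm to the right; I shift, lift a little and close.

Emit:
carry_out(rows=[[[0, 0.005, -0.005, 0], [0, 0.005, -0.005, 0]]])

```text
clock: 6.37
position: [0.5219, -0.1765, 0.0912]
tool_rot: [3.139, 0.001, 1.526]
force: [1.1, -0.9, -0.5]
grip_width: 0.0552
finger_force: 0.0
```

Emit:
carry_out(rows=[[[0, 0, 0, 0], [0, 0, 0, 0], [0, 0, 0, 0], [0, 0, 0, 0], [0, 0, 0, 0], [0, 0, 0, 0]]], grip=0.02, grip_force=30)

```text
clock: 6.87
position: [0.5203, -0.1763, 0.0895]
tool_rot: [3.141, 0.0, 1.526]
force: [-0.4, -1.1, 1.8]
grip_width: 0.0293
finger_force: 31.6
```

Emit:
carry_out(rows=[[[0, 0, -0.01, 0], [0, 0, -0.025, 0], [0, 0, -0.045, 0], [0, 0, -0.065, 0], [0, 0, -0.09, 0], [0, 0, -0.12, 0], [0, 0, -0.15, 0], [0, 0, -0.15, 0]]])

```text
clock: 7.53
position: [0.5221, -0.1763, 0.2452]
tool_rot: [3.135, 0.002, 1.526]
force: [0.7, 0.8, -0.1]
grip_width: 0.0292
finger_force: 31.5
```

```bash
python3 - <<'E'
from h import *
np.set_printoptions(precision=4,suppress=True)
o=bot.observe();print(o['position'],o['force'],o['tool_rot'],o['grip_width'])
w=bot.grab_frame('wrist');a=bot.grab_frame('scene');b=bot.grab_frame('top')
A=cv2.resize(a['pixels'][130:270,220:400],None,fx=3,fy=3,interpolation=2)
B=cv2.resize(b['pixels'][80:180,225:325],None,fx=4,fy=4,interpolation=2)
C=cv2.resize(w['pixels'][150:350,220:420],None,fx=2,fy=2)
I=np.zeros((600,800,3),np.uint8)
I[:400,:400]=B;I[:400,400:]=C
cv2.imwrite('pics/c6.png',I[:400,:,::-1]);save(w,'w6.png');cv2.imwrite('pics/sA.png',A[:,:,::-1])
import pickle;pickle.dump([{k:f[k] for k in('pixels','K','pose')} for f in(a,b)],open('ab.pkl','wb'))
for f in (a,b):print([(r['position'],r['conf']) for n in('scanner_window','scanner_stand') for r in bot.spot_point(f,n)[:3]])
E
```

```text
[ 0.5221 -0.1763  0.2452] [ 0.7327  0.8241 -0.0992] [3.135  0.0016 1.526 ] 0.02921116890250874
[([264.7, 188.5], 0.84), ([353.4, 240.6], 0.49), ([253.8, 228.3], 0.81)]
[([266.6, 157.2], 0.73), ([278.5, 135.9], 0.97)]
```

View pics/c6.png

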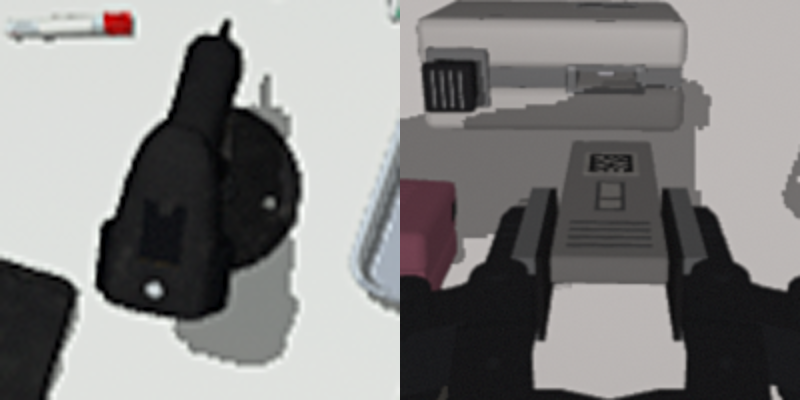

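View pics/sA.png

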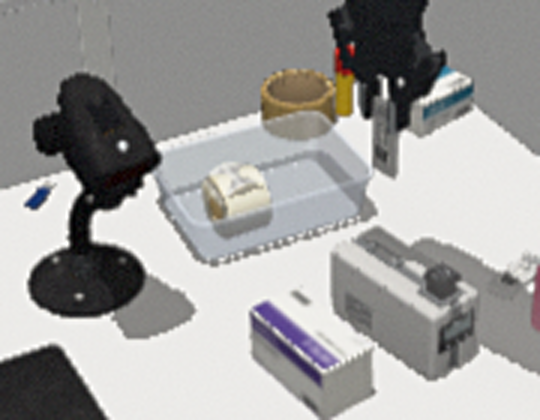

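```bash
python3 - <<'E'
from h import *
import pickle
np.set_printoptions(precision=4,suppress=True)
a,b=pickle.load(open('ab.pkl','rb'))
g=b['pixels'].max(2).astype(float)
# front edge: dark->bright crossing going down, per column
pts=[]
for c in range(253,281):
    col=g[146:170,c]; 
    for r in range(len(col)-1,0,-1):
        if col[r-1]<75<=col[r]: pts.append((c,146+r-1+(75-col[r-1])/(col[r]-col[r-1])));break
pts=np.array(pts);print(pts.T)
sel=pts[(pts[:,0]>=256)&(pts[:,0]<=276)]
k=np.polyfit(sel[:,0],sel[:,1],1);print('slope',k,np.std(np.polyval(k,sel[:,0])-sel[:,1]))
for z in(.2,.22):
    p=onz(b,(250,np.polyval(k,250)),z);q=onz(b,(280,np.polyval(k,280)),z);d=q-p;print(z,p,q,'front normal yaw deg',np.degrees(np.arctan2(-d[0],d[1]))%180)
print('win',tri([(a,(264.7,188.8)),(b,(267,157.1))]))
for n,uv,z in[('led',(225+153/4,80+290/4),.25),('rect',(225+158/4,80+230/4),.26),('tail',(225+212/4,80+45/4),.2)]:
    for zz in (z-.03,z,z+.03): print(n,onz(b,uv,zz))
E
```

```text
[[253.     254.     255.     256.     257.     258.     259.     260.
  261.     262.     263.     264.     265.     266.     267.     268.
  269.     270.     271.     272.     273.     274.     275.     276.
  277.     278.     279.     280.    ]
 [155.3704 155.5826 155.6304 156.3824 156.5877 156.6593 157.3071 157.3082
  157.4545 157.5833 157.6531 158.2847 158.2847 158.4416 158.5431 158.6061
  159.5345 159.4839 159.6438 159.6389 159.6    159.4776 159.1964 158.6548
  158.3492 157.9351 157.6977 157.1754]]
slope [  0.1609 115.5075] 0.41927980828182526
0.2 [0.669  0.0551 0.2   ] [ 0.6591 -0.0198  0.2   ] front normal yaw deg 172.48003450764915
0.22 [0.6656 0.0527 0.22  ] [ 0.6559 -0.021   0.22  ] front normal yaw deg 172.48003450764904
win (array([0.6656, 0.0116, 0.2002]), [array([-0.6, -0.1]), array([0.5, 0.5])])
led [0.6746 0.0206 0.22  ]
led [0.6693 0.0179 0.25  ]
led [0.6641 0.0151 0.28  ]
rect [0.7099 0.018  0.23  ]
rect [0.7037 0.0153 0.26  ]
rect [0.6976 0.0126 0.29  ]
tail [ 0.8442 -0.0069  0.17  ]
tail [ 0.8352 -0.0089  0.2   ]
tail [ 0.8262 -0.0109  0.23  ]
```

The left crop shows the scanner's nose edge from about (250,153) to (280,160) in the top view, so its line of sight points to yaw 170.5°. The right crop shows the cartridge held with its code facing the camera. The tool always points down, so I'll pivot the cartridge about 33° in the grip against the reader's back edge.

Emit:
carry_out(rows=[[[0, 0.083, 0, 90], [0, 0.083, 0, 90], [0, 0.083, 0, 90], [0, 0.083, 0, 90], [0, 0.083, 0, 90], [0, 0.083, 0, 90], [0, 0.083, 0, 90], [0, 0.083, 0, 90], [0, 0.083, 0, 90], [0, 0.083, 0, 90], [0, 0.083, 0, 90], [0, 0.083, 0, 90]]])

```text
clock: 8.88
position: [0.6028, -0.1798, 0.2386]
tool_rot: [-3.141, 0.001, 0.02]
force: [0.1, 0.1, -1.3]
grip_width: 0.0289
finger_force: 31.5
```

Emit:
carry_out(rows=[[[0, 0, 0.03, 4], [0, 0, 0.06, 4], [0, 0, 0.09, 4], [0, 0, 0.11, 4], [0, 0, 0.118, 4], [0, 0, 0.118, 4], [0, 0, 0.118, 4]]])

```text
clock: 9.47
position: [0.6033, -0.18, 0.1218]
tool_rot: [-3.142, 0.0, -0.044]
force: [0.6, -0.5, 0.4]
grip_width: 0.0291
finger_force: 31.5
```

```bash
python3 - <<'E'
from h import *
np.set_printoptions(precision=4,suppress=True)
o=bot.observe();print(o['position'],o['force'],o['tool_rot'],o['qpos'])
w=bot.grab_frame('wrist')
print(w['pose'])
for n in('code','cartridge','reader'):print(n,[(r['position'],r['conf']) for r in bot.spot_point(w,n)[:2]])
R=w['pose'][:3,:3];P=o['position']
c=P+np.array([.004,0,.0225-.0575]);print('code expected at',proj(w,c))
E
```

```text
[ 0.6033 -0.18    0.1218] [ 0.6008 -0.4554  0.3778] [-3.1416  0.0001 -0.044 ] [ 0.2587  0.6553 -0.0942  1.6748  0.0788  0.8153 -1.4848]
[[-0.0443 -0.9493 -0.3111  0.6832]
 [-0.999   0.0417  0.0149 -0.1833]
 [-0.0012  0.3115 -0.9503  0.2637]
 [ 0.      0.      0.      1.    ]]
code [([324.3, 232.8], 0.56)]
cartridge [([321.3, 222.7], 0.88)]
reader [([323.0, 291.4], 0.96), ([427.5, 399.0], 0.59)]
code expected at [324.6361 227.4749]
```

Emit:
carry_out(rows=[[[-0.015, 0, 0, 0], [-0.028, 0, 0, 0], [-0.032, 0, 0, 0], [-0.036, 0, 0, 0], [-0.04, 0, 0, 0], [-0.044, 0, 0, 0], [-0.048, 0, 0, 0], [-0.052, 0, 0, 0], [-0.052, 0, 0, 0]]], grip_force=22)

```text
clock: 10.42
position: [0.5521, -0.1778, 0.1222]
tool_rot: [3.141, -0.002, -0.044]
force: [3.7, -0.3, 1.9]
grip_width: 0.0292
finger_force: 31.2
```

```bash
cat >> h.py <<'E'
def tilt(w,o,yaw,S=5.75e-2,hp=.012):
    # find tilt from code pixel: pivot at TCP+hp, code along cartridge
    r=bot.spot_point(w,'code')
    for q in r[:2]:
        best=[]
        for t in np.radians(np.arange(-5,60,.5)):
            h=np.array([np.cos(yaw),np.sin(yaw),0]);z=np.array([0,0,1.])
            n=np.cos(t)*h+np.sin(t)*z;u=np.cos(t)*z-np.sin(t)*h
            c=o['position']+hp*z-u*(S+hp-.0225)+n*.0042
            best.append((abs(proj(w,c)-q['position'])[1],np.degrees(t),c,proj(w,c)))
        b=min(best,key=lambda x:x[0]);print('tilt',b[1:],q['position'],q['conf'])
E
python3 - <<'E'
from h import *
np.set_printoptions(precision=4,suppress=True)
o=bot.observe();print(o['position'],o['force'],o['tool_rot'])
w=bot.grab_frame('wrist');save(w,'w7.png')
tilt(w,o,-.044)
E
```

```text
[ 0.5521 -0.1778  0.1222] [ 3.7137 -0.2901  1.939 ] [ 3.1414 -0.0022 -0.044 ]
tilt (np.float64(17.5), array([ 0.5702, -0.1786,  0.0906]), array([324.8749, 209.8015])) [324.0, 209.7] 0.96
```

View pics/w7.png

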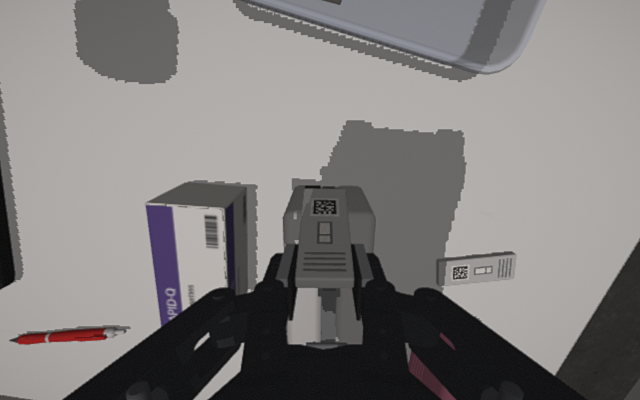

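The cartridge is pivoting cleanly in the grip: the code at (324,208) has swung forward about 18°. I keep going.

Emit:
carry_out(rows=[[[-0.004, 0, 0, 0], [-0.008, 0, 0, 0], [-0.012, 0, 0, 0], [-0.016, 0, 0, 0], [-0.016, 0, 0, 0]]])

```text
clock: 10.93
position: [0.5353, -0.1769, 0.1217]
tool_rot: [-3.142, -0.001, -0.044]
force: [2.6, -0.2, 4.6]
grip_width: 0.0291
finger_force: 31.1
```

```bash
python3 - <<'E'
from h import *
np.set_printoptions(precision=4,suppress=True)
o=bot.observe();print(o['position'],o['force'],o['tool_rot'])
w=bot.grab_frame('wrist');save(w,'w8.png')
tilt(w,o,-.044)
E
```

```text
[ 0.5353 -0.1769  0.1217] [ 2.5795 -0.2487  4.6497] [-3.1416 -0.0005 -0.0439]
tilt (np.float64(40.5), array([ 0.569 , -0.1784,  0.1007]), array([324.8601, 191.2843])) [324.2, 191.3] 0.86
```

Emit:
carry_out(rows=[[[0, 0, -0.02, 0], [0, 0, -0.05, 0], [0, -0.03, -0.07, 0], [0, -0.065, -0.07, 7], [0, -0.1, -0.07, 7], [0, -0.135, -0.07, 7], [0, -0.17, -0.07, 7], [0, -0.2, -0.07, 7], [0, -0.203, -0.07, 7], [0, -0.203, -0.07, 7], [0, -0.203, -0.07, 7]]])

```text
clock: 11.95
position: [0.5439, 0.0252, 0.1911]
tool_rot: [3.141, 0.001, -0.166]
force: [0.4, 0.0, -0.7]
grip_width: 0.0289
finger_force: 30.7
```

```bash
python3 - <<'E'
from h import *
np.set_printoptions(precision=4,suppress=True)
o=bot.observe();print(o['position'],o['force'],o['tool_rot'])
w=bot.grab_frame('wrist');save(w,'w9.png')
tilt(w,o,-.166)
print([(r['position'],r['conf']) for r in bot.spot_point(w,'cartridge')[:2]])
cv2.imwrite('pics/w9c.png',cv2.resize(w['pixels'][140:320,220:430,::-1],None,fx=3.3,fy=3.3,interpolation=2))
import pickle;pickle.dump((o,{k:w[k] for k in('pixels','K','pose')}),open('w9.pkl','wb'))
E
```

```text
[0.5439 0.0252 0.1911] [ 0.3594  0.006  -0.6779] [ 3.1408  0.001  -0.1662]
tilt (np.float64(39.0), array([0.5763, 0.0198, 0.1692]), array([324.8425, 192.1895])) [324.1, 192.3] 0.9
[([320.5, 171.4], 0.77)]
```

View pics/w9c.png

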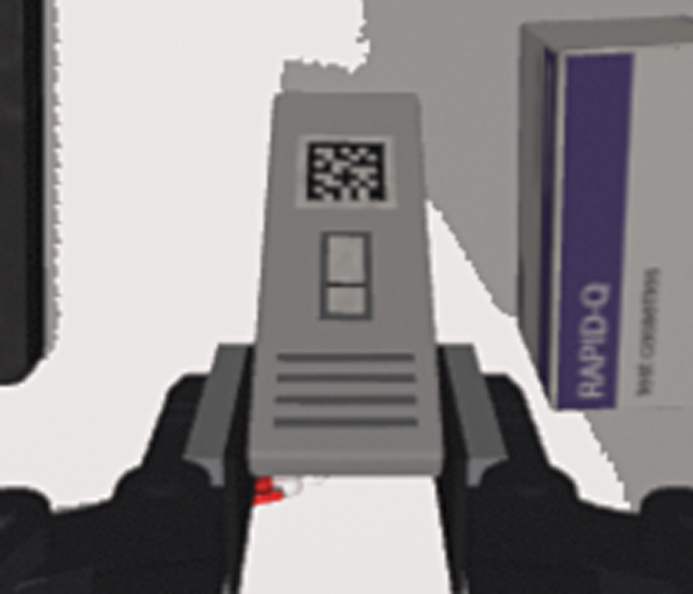

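```bash
python3 - <<'E'
from h import *
import pickle
np.set_printoptions(precision=4,suppress=True)
o,w=pickle.load(open('w9.pkl','rb'))
def px(c): return [220+(c[0]+.5)/3.3-.5,140+(c[1]+.5)/3.3-.5]
for T in (460,468):
  im=np.array([px(c) for c in [(274,94),(418,94),(307,143),(384,143),(307,201),(384,201),(248,T),(442,T)]])
  ob=np.array([(-15,4,0),(15,4,0),(-9,4.2,13.5),(9,4.2,13.5),(-9,4.2,31.5),(9,4.2,31.5),(-15,4,80),(15,4,80)])/1e3
  ok,rv,tv=cv2.solvePnP(ob,im,w['K'],None)
  R=w['pose'][:3,:3]@cv2.Rodrigues(rv)[0];t=w['pose'][:3,:3]@tv[:,0]+w['pose'][:3,3]
  n=R[:,1];code=R@[0,.0042,.0225]+t
  print(T,'normal',n,'pitch',np.degrees(np.arcsin(n[2])),'yaw',np.degrees(np.arctan2(n[1],n[0])),'roll',R[2,0],'code',code,'rel',code-o['position'])
  print((cv2.projectPoints(ob,rv,tv,w['K'],None)[0][:,0]-im).round(1).tolist())
E
```

```text
460 normal [ 0.8217 -0.1346  0.5538] pitch 33.62482348418889 yaw -9.30173591086501 roll 0.0036675526930273887 code [0.5739 0.0204 0.1609] rel [ 0.03   -0.0047 -0.0302]
[[0.0, -0.5], [-0.2, -0.5], [-1.9, -1.1], [2.0, -1.1], [-2.8, 2.8], [2.8, 2.8], [0.2, -1.1], [-0.2, -1.1]]
468 normal [ 0.8133 -0.1329  0.5665] pitch 34.5070669179464 yaw -9.283725700512854 roll 0.0038102862291764373 code [0.5742 0.0204 0.1627] rel [ 0.0303 -0.0048 -0.0284]
[[-0.2, -0.8], [0.1, -0.9], [-2.1, -1.0], [2.2, -1.1], [-3.0, 3.4], [3.0, 3.4], [-0.0, -1.4], [0.0, -1.3]]
```

```bash
python3 - <<'E'
from h import *
import pickle
np.set_printoptions(precision=4,suppress=True)
o,w=pickle.load(open('w9.pkl','rb'))
def px(c): return [220+(c[0]+.5)/3.3-.5,140+(c[1]+.5)/3.3-.5]
for T in (460,468):
 for use in ([0,1,2,3,4,5,6,7],[0,1,6,7]):
  im=np.array([px(c) for c in [(274,94),(418,94),(307,143),(384,143),(307,201),(384,201),(248,T),(442,T)]])
  ob=np.array([(-15,4,0),(15,4,0),(-8,4.2,14.5),(8,4.2,14.5),(-8,4.2,30.5),(8,4.2,30.5),(-15,4,80),(15,4,80)])/1e3
  ok,rv,tv=cv2.solvePnP(ob[use],im[use],w['K'],None)
  R=w['pose'][:3,:3]@cv2.Rodrigues(rv)[0];t=w['pose'][:3,:3]@tv[:,0]+w['pose'][:3,3]
  n=R[:,1];code=R@[0,.0042,.0225]+t
  print(T,len(use),'pitch',np.degrees(np.arcsin(n[2])),'yaw',np.degrees(np.arctan2(n[1],n[0])),'rel',code-o['position'])
  print((cv2.projectPoints(ob,rv,tv,w['K'],None)[0][:,0]-im).round(1).tolist())
E
```

```text
460 8 pitch 33.276345136712216 yaw -9.31336899499465 rel [ 0.0305 -0.0048 -0.0288]
[[-0.1, -0.7], [0.0, -0.7], [-0.5, -0.1], [0.6, -0.1], [-1.3, 1.5], [1.3, 1.4], [-0.2, -0.6], [0.2, -0.6]]
460 4 pitch 33.43601755006905 yaw -9.2857942754587 rel [ 0.0299 -0.0047 -0.0293]
[[0.0, 0.0], [-0.0, -0.0], [-0.4, 0.6], [0.6, 0.6], [-1.2, 2.2], [1.3, 2.2], [-0.0, -0.0], [0.0, 0.0]]
468 8 pitch 34.21507987637598 yaw -9.297471529272771 rel [ 0.0308 -0.0049 -0.0271]
[[-0.3, -1.0], [0.2, -1.0], [-0.7, -0.0], [0.8, -0.1], [-1.4, 2.0], [1.4, 2.0], [-0.4, -0.9], [0.4, -0.8]]
468 4 pitch 34.756829795064334 yaw -9.27124980761105 rel [ 0.0297 -0.0047 -0.0283]
[[-0.1, 0.0], [0.1, -0.0], [-0.5, 1.1], [0.7, 1.0], [-1.3, 3.1], [1.3, 3.1], [0.0, -0.0], [-0.0, 0.0]]
```

Emit:
carry_out(rows=[[[0.004, -0.003, 0.008, 0], [0.008, -0.006, 0.019, 0], [0.008, -0.006, 0.019, 0], [0.008, -0.006, 0.019, 0], [0.008, -0.006, 0.019, 0], [0.008, -0.006, 0.019, 0]]])

```text
clock: 12.6
position: [0.553, 0.0303, 0.1725]
tool_rot: [3.142, -0.0, -0.166]
force: [-0.4, 0.1, -1.5]
grip_width: 0.0291
finger_force: 30.7
```

```bash
python3 - <<'E'
from h import *
np.set_printoptions(precision=4,suppress=True)
o=bot.observe();print(o['position'],o['force'],o['tool_rot'])
a=bot.grab_frame('scene');b=bot.grab_frame('top')
for f in(a,b):print([(n,r['position'],r['conf']) for n in('scanner_window','cartridge','code','code_out') for r in bot.spot_point(f,n)[:2]])
c=o['position']+[.031,-.005,-.027]
print('pred code',proj(a,c),proj(b,c))
L=cv2.resize(a['pixels'][145:265,215:335],None,fx=3.3,fy=3.3,interpolation=2);M=cv2.resize(b['pixels'][90:210,220:340],None,fx=3.3,fy=3.3,interpolation=2)
cv2.imwrite('pics/fin.png',np.hstack([L,M])[:,:,::-1])
E
```

```text
[0.553  0.0303 0.1725] [-0.4255  0.0561 -1.4844] [ 3.1416 -0.     -0.1662]
[('scanner_window', [262.4, 188.2], 0.97), ('cartridge', [280.5, 225.2], 0.64), ('code', [282.2, 221.7], 0.51)]
[('scanner_window', [271.2, 155.8], 0.94)]
pred code [280.1886 218.5413] [262.657  192.1863]
```

View pics/fin.png

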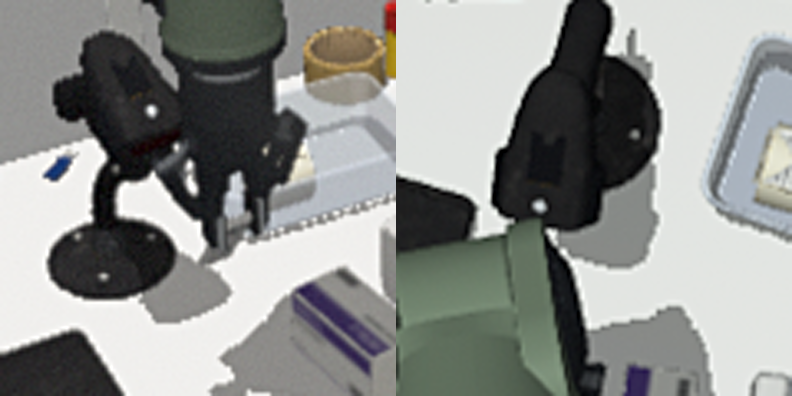

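The final view shows the cartridge at about (282,222) in the scene image, in front of the red window at (262,188). The scanner's LED is still at (263,152) in the top view, so the scanner hasn't moved. I make one 3 mm centring correction, let it settle and hand in.

Emit:
carry_out(rows=[[[0, -0.003, 0, 0], [0, -0.003, 0, 0], [0, -0.003, 0, 0], [0, -0.003, 0, 0], [0, -0.003, 0, 0], [0, -0.003, 0, 0]]])

```text
clock: 13.6
position: [0.5535, 0.0333, 0.1724]
tool_rot: [-3.142, 0.0, -0.166]
force: [-0.2, 0.9, -0.5]
grip_width: 0.0294
finger_force: 30.7
```

```bash
python3 - <<'E'
from h import *
o=bot.observe();print(o['position'],o['force'],abs(o['qd']).max(),o['grip_width'])
print(bot.job_done())
E
```

```text
[0.5535054  0.03333697 0.17241708] [-0.21702979  0.94643998 -0.45331932] 0.0014105304262704535 0.02940873643252242
the job is handed in; nothing more can be done
None
```

I ejected the cartridge, drew it out and handed the job in at about 13.6 s, with it held still about 10 cm from the scanner window and the code facing it; no verdict came back. The scanner's exact downward angle wasn't measured: the code is tilted about 34–36° for its stated 30–37°. Pressing the slide to its stop peaked at about 60 N at the wrist, through the fingertips.

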